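Clip the cover onto the open fuel-cell chamber

ROBOT

A 6-joint arm with a two-finger parallel gripper is mounted at the origin on the work surface. World frame = base frame: x ahead of the robot, y to its left, z up, the work surface at z = 0. Lengths are in m, angles in degrees, forces in N, time in s.
With the tool pointing down it reaches from about 0.35 to 0.875 m from the base axis. Payload 4.2 kg.
Tool frame: the origin (TCP) lies at the very end of the fingers, on their centre line; the grasp point (between the pads) lies 19 mm behind it; z points along the fingers, y is the line along which they close (so a half turn about z gives the same grasp; the last joint's range is limited). The gripper opens to 87 mm and grips with 3 to 60 N. Pads are 19 mm wide; open, the fingers measure 117 mm over their backs; the gripper's body (75 mm by 190 mm) begins 51 mm behind the grasp point.
Start: joints at [89.072, 22.042, 0.453, 0, -68.411, -14.817], TCP at [0.17, 0.602, 0.223] pointing down, gripper open.
Joint ranges: [-179.83, 179.83], [-69.29, 118.12], [-61.27, 80.66], [-181.25, 117.63], [-171.15, -9.14], [-177.46, 177.46]. Speed limits (degrees/s): [159.86, 159.86, 180, 180, 180, 180].

INTERFACE

Orientations are given as [roll, pitch, yaw] about the fixed x, y, z axes, in that order (R = Rz(yaw) Ry(pitch) Rx(roll)).
In Python, from rig import robot, imaging, ticket gives the robot as it stands. Calls block until the motion is done:
- robot.reach(position, orientation): joint-space move of the TCP to a pose.
- robot.line_to(position, rate=0.15, orientation=None): straight line of the TCP; orientation=None keeps the orientation; rate is the mean speed in m/s.
- robot.goto_joints(angles): joint-space move.
- robot.move_gripper(opening, grip_force=None): opening from 0.0 (shut) to 1.0 (fully open); grip_force is the grip in N (None keeps the last); returns when the fingers have stopped.
- robot.wait(seconds).
- robot.solve_ik(position, orientation): joint angles nearest the present ones, or None.
- robot.observe(): the state.
- imaging.camera(name): name is "side" or "top"; returns (picture, depth): 384x512x3 uint8, blue, green, red; 384x512 float32, m along the optical axis (not along the pixel's ray), 0 where there is no reading.
- imaging.calibration(name): a dict with "fx", "fy", "cx", "cy" (pixels), "k1" (the pictures are not rectified: a ray, as slopes to the right and down, at radius r is drawn at 1 + k1 r^2 times it, then the intrinsics apply), "T" (4x4, takes a point from camera to world coordinates). Camera axes: x right, y up, looking along -z (the intrinsics and any distortion apply to the point x, -y, -z); pixel columns grow to the right and rows downward; lengths in m; the calibration is good to about 2 mm. A picture is of the moment at which its call begins. calibration takes no time and is no camera call.
A pose or a line that the arm cannot do raises robot.Unreachable and nothing moves.
- ticket.hand_in(): hands the job in; it is judged then, once.
The state is a dict: "t": time; "joint_positions": joint angles; "joint_velocities": joint speeds; "joint_efforts": joint torques, N m; "position": TCP position; "eef_rot": TCP orientation; "wrist_force": force on the tool from outside, world axes, zero at the start; "wrist_torque": the same for the moment, N m; "gripper_width": opening from 0.0 (shut) to 1.0 (fully open); "grasp_force": force on a finger pad.
Only numpy, scipy, OpenCV 4.12 (cv2) and the standard library are available. Lean on these libraries where they do the work, as an engineer would, in place of code of your own. Each camera call takes 0.05 s, during which the arm holds its last target. There are 200 camera calls.

TASK

The larger chamber on the lab bench stands open. Take the larger of the two loose clip covers, set it level over that chamber with one clip arm over each short end of its rim, and press it straight down until both clip arms have snapped under the rim and the plate lies flush on it, then let go. Leave the smaller cover where it stands.

Things in the scene. Friction and masses are not known exactly. Their poses are not given: they have to be found in the camera images.
- cover_grip (a point): Centre (half-way up) of the upright block grip of the larger cover: a grey plate with a steel clip arm at each end, standing on its arms' feet on the bench, 0.26 kg. x runs from arm to arm, y across, z up; both ends alike. Block 46 (x) by 24 (y) by 46 mm high, in the middle of the plate; take it from above across its 24 mm. Plate top is 23 mm, plate underside 29 mm, feet 69 mm below this point.
- cover: The larger cover; origin at the centre of its plate's underside, same axes. Plate 110 (x) by 84 by 6 mm; feet 40 mm lower, 138 mm long overall. The rigid arms, 36 mm wide, slide outward on springs: a hook 4 mm inside the rim's edge, then a foot sloping outward that guides up to 7 mm off in x, 10 mm in y, 10 deg yaw. Set down loosely it stops 10 to 20 mm high; a push of 8 to 20 N snaps it home.
- cell_rim (a point): Centre of the larger chamber's mouth, level with its rim's flat top, 80 mm above the bench. Clear open box with dark plates inside, white flanged rim 110 (x) by 84 by 8 mm, overhanging 12 mm at both x ends, where the clip arms go over; fixed by a steel foot plate 130 by 104 by 8 mm. z up. Fully home, the cover's origin lies on this point, x axes parallel (either way round).
- small_cover_grip (a point): Centre of the grip block of the smaller loose cover, 69 mm above the bench: same make and same grip block, but a plate of 74 by 62 mm, about 102 mm long overall. It is a spare for the smaller chamber, which is already closed and fixed to the bench. Not to be moved.
There are look-alikes about, which are no part of the job. Leave any orange look-alike of the cover alone.

How it is judged:
By the outcome, as a careful person would: the job done as asked, in the order asked, and still so for the second after the job is handed in, with the robot touching nothing.
It also fails if it takes over 40 s, if anything falls off the work surface, if the arm or the gripper's body presses on something with over 40 N, if the wrist force passes 120 N, or if a joint passes its speed limit or range.

## Working session

There is one attempt and no reset: what is moved stays moved. The work goes in short steps, each a Python script; the robot and the scene stay as the last script left them, time stands still between calls to the robot, and variables do not carry over. Pictures are saved under pics/ and viewed, at most 10 in all, crops included, and the job is handed in when it is done.

```bash
mkdir -p pics; cat > h.py <<'E'
import numpy as np, cv2
from rig import robot, imaging, ticket
def cam(n,f):
    p,d=imaging.camera(n); cv2.imwrite(f'pics/{f}.png',p); np.save(f'pics/{f}.npy',d); return p,d
def rays(n,uv):
    c=imaging.calibration(n); uv=np.asarray(uv,float).reshape(-1,1,2)
    K=np.array([[c['fx'],0,c['cx']],[0,c['fy'],c['cy']],[0,0,1]])
    s=cv2.undistortPoints(uv,K,np.array([c['k1'],0,0,0.]))[:,0]
    return c['T'],np.c_[s[:,0],-s[:,1],-np.ones(len(s))]
def at_z(n,uv,z):
    T,r=rays(n,uv); w=r@T[:3,:3].T; o=T[:3,3]
    return o+w*((z-o[2])/w[:,2])[:,None]
def cloud(n,d):
    v,u=np.nonzero(d>0); T,r=rays(n,np.c_[u,v]); P=r*d[v,u][:,None]
    return P@T[:3,:3].T+T[:3,3],u,v
E
python3 - <<'E'
from h import *
for n in('side','top'):
    p,d=cam(n,n+'0'); print(n,imaging.calibration(n)['T'].round(3).tolist(),imaging.calibration(n)['fx'])
    cv2.imwrite(f'pics/{n}0b.png',cv2.resize(p,(800,600),interpolation=cv2.INTER_CUBIC))
E
```

```text
side [[0.877, 0.293, -0.381, 0.162], [-0.48, 0.5, -0.721, -0.464], [-0.021, 0.815, 0.579, 0.626], [0.0, 0.0, 0.0, 1.0]] 368.313150131651
top [[-0.016, 0.993, -0.116, 0.361], [-1.0, -0.015, 0.01, 0.173], [0.008, 0.116, 0.993, 1.036], [0.0, 0.0, 0.0, 1.0]] 374.4737691963033
```

View pics/top0b.png

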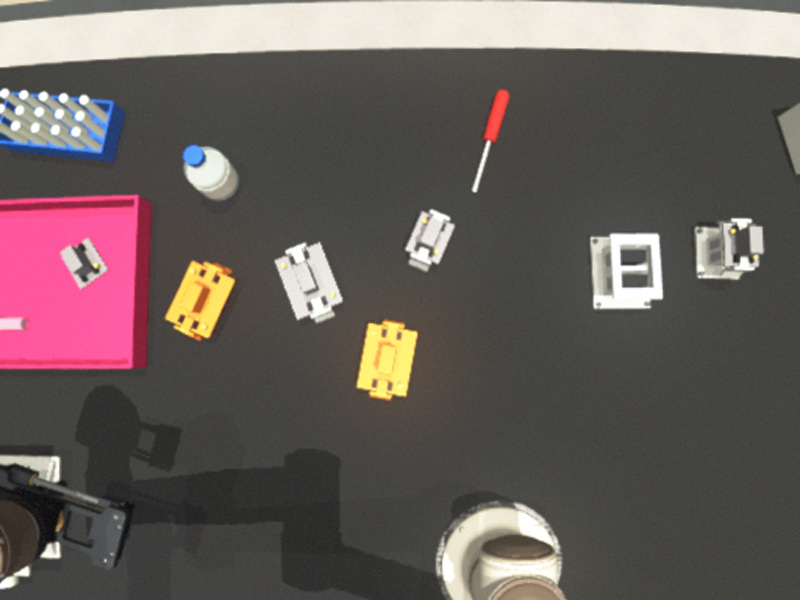

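View pics/side0b.png

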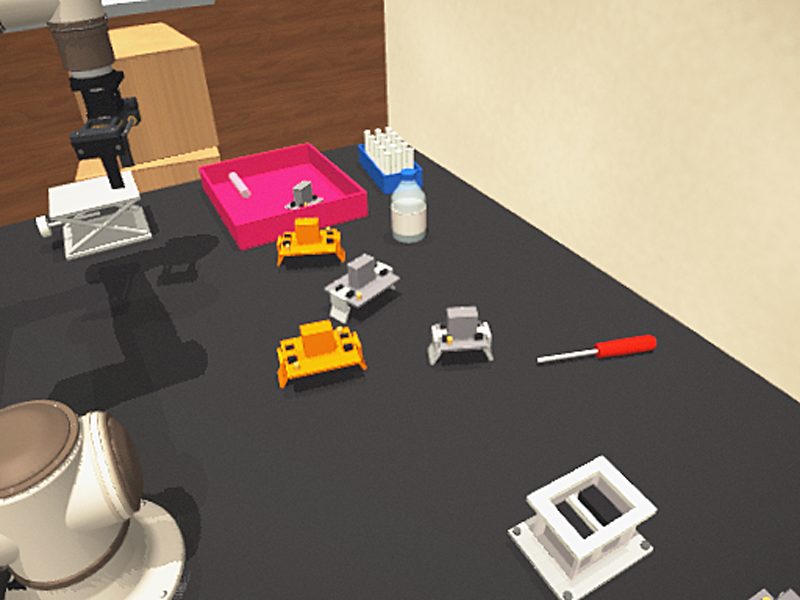

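The top view (800x600) shows the larger cover at (310,282), the open chamber's rim at (636,267), the small cover at (430,240), and orange look-alikes at (200,298) and (387,360). Next I'll fit rectangles to the depth data.

```bash
python3 - <<'E'
from h import *
for n in('top','side'):
    d=np.load(f'pics/{n}0.npy'); P,u,v=cloud(n,d)
    g=at_z('top',[[310/1.5625,282/1.5625],[636/1.5625,267/1.5625]],.08)
    for nm,c,z0,z1,R in(('grip',g[0],.08,.1,.06),('plate',g[0],.038,.054,.09),('rim',g[1],.072,.09,.09)):
        m=(np.hypot(*(P[:,:2]-c[:2]).T)<R)&(P[:,2]>z0)&(P[:,2]<z1)
        Q=P[m]; 
        if len(Q)<5: print(n,nm,len(Q)); continue
        r=cv2.minAreaRect((Q[:,:2]*1000).astype(np.float32)); print(n,nm,len(Q),np.round(r[0],1),np.round(r[1],1),round(r[2],1),'medz',np.median(Q[:,2]).round(4))
p=cv2.imread('pics/top0.png')
a=cv2.resize(p[145:215,160:230],(400,400),interpolation=cv2.INTER_CUBIC);b=cv2.resize(p[135:205,365:435],(400,400),interpolation=cv2.INTER_CUBIC)
cv2.imwrite('pics/crop.png',np.hstack([a,b]))
E
```

```text
top grip 172 [495.3 321.2] [46.3 24.1] 21.2 medz 0.0889
top plate 1128 [495.4 321.7] [125.2  85. ] 21.2 medz 0.0436
top rim 762 [ 506.4 -234.9] [ 85.6 108.4] 89.9 medz 0.0793
side grip 120 [497.1 318.4] [47.  25.5] 13.8 medz 0.088
side plate 620 [496.6 319.6] [126.4  87.5] 21.7 medz 0.0433
side rim 1845 [ 507.9 -235.6] [ 86. 113.] 89.8 medz 0.0798
```

View pics/crop.png

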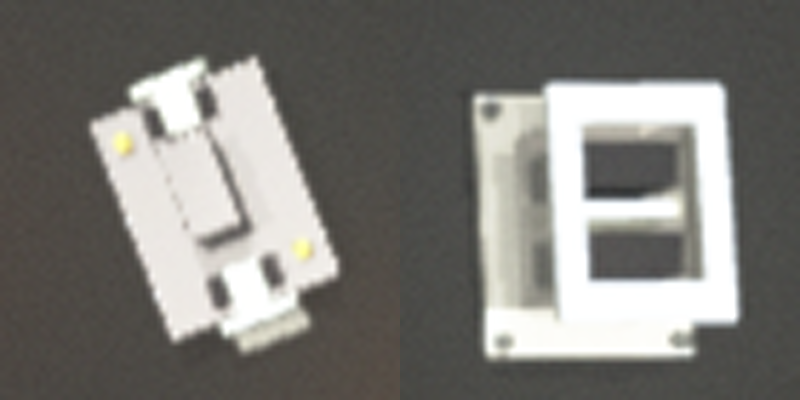

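Both depth views agree: the cover is at (0.496, 0.320) with yaw about 21°, and the rim is at (0.507, -0.235) with yaw about 0°. Next I grasp.

```bash
python3 - <<'E'
from h import *
o=robot.observe(); print(o['eef_rot'],o['t'],o['wrist_force'])
best=None
for k in(0,180,-180):
    a=robot.solve_ik([.496,.320,.16],[180,0,21.2+k]); b=robot.solve_ik([.507,-.235,.25],[180,0,k]); print(k,a and np.round(a),b and np.round(b)) if not isinstance(a,np.ndarray) else print(k,a.round(),None if b is None else np.round(b))
E
```

```text
[ 1.79886364e+02 -5.91059938e-03 -1.57578045e+01] 0.1 [-0.46129385 -0.24289856  1.00919881]
0 [ 49.  22. -10.   0. -59.  63.] [ -8.  15.  -6.   0. -69.  98.]
180 [  49.   22.  -10.   -0.  -59. -117.] [ -8.  15.  -6.  -0. -69. -82.]
-180 [  49.   22.  -10.   -0.  -59. -117.] [ -8.  15.  -6.  -0. -69. -82.]
```

```bash
python3 - <<'E'
from h import *
Y=[180,0,21.2]
robot.move_gripper(.7)
robot.reach([.496,.320,.14],Y)
robot.line_to([.496,.320,.052],.1)
o=robot.observe(); print(o['position'],o['wrist_force'],o['t'])
robot.move_gripper(0,60)
o=robot.observe(); print(o['gripper_width'],o['grasp_force'],o['wrist_force'])
robot.line_to([.496,.320,.25],.15)
o=robot.observe(); print(o['gripper_width'],o['grasp_force'],o['wrist_force'],o['t'])
robot.reach([.507,-.235,.22],[180,0,0])
o=robot.observe(); print(o['position'],o['eef_rot'],o['wrist_force'],o['t'])
p,d=cam('side','s1'); cam('top','t1')
cv2.imwrite('pics/s1c.png',cv2.resize(p[150:384,250:512],(786,590)[:2]))
E
```

```text
[0.49643216 0.32046282 0.05265608] [ 0.30625357 -0.64801708  0.41651159] 3.5083
0.2692619701275591 59.899482146138325 [-0.34408484  0.95310304  0.16158337]
0.2705403465454227 59.88905377336778 [-0.48237978 -0.48562521 -2.40961799] 5.6917
[ 0.50750012 -0.2342885   0.22009359] [-1.79996938e+02 -2.20987117e-02  7.37130140e-02] [ 0.69450057  0.05565059 -1.843891  ] 7.6917
```

View pics/s1c.png

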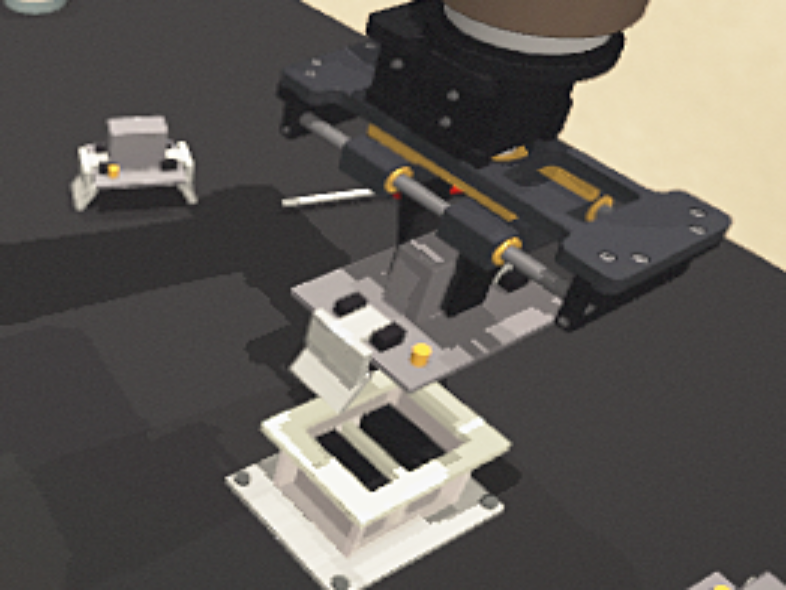

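The side crop shows the cover held level over the open rim, with the plate's front edge at (350,330) and the rim below at (385,450). Before lowering I'll check the plate offset and the clearance to the small chamber.

```bash
python3 - <<'E'
from h import *
P,u,v=cloud('side',np.load('pics/s1.npy'))
near=np.hypot(P[:,0]-.507,P[:,1]+.235)<.1
for z0,z1 in((.204,.222),(.072,.088)):
    Q=P[near&(P[:,2]>z0)&(P[:,2]<z1)]; r=cv2.minAreaRect((Q[:,:2]*1000).astype(np.float32)); print(len(Q),np.round(r[0],1),np.round(r[1],1),round(r[2],1),Q[:,:2].min(0),Q[:,:2].max(0))
P,u,v=cloud('top',np.load('pics/top0.npy'))
Q=P[(np.hypot(P[:,0]-.53,P[:,1]+.37)<.09)&(P[:,2]>.03)]; print('small chamber',Q.max(0),Q.min(0))
E
```

```text
2474 [ 504.7 -234.2] [119.4  84.9] 0.1 [ 0.44498739 -0.27671735] [ 0.56443543 -0.19178494]
1601 [ 507.8 -235.8] [ 86.  112.4] 89.7 [ 0.45146048 -0.27874782] [ 0.56397153 -0.19267261]
small chamber [ 0.5890677  -0.38985833  0.13492415] [ 0.48923287 -0.45397754  0.03004123]
```

```bash
python3 - <<'E'
from h import *
robot.line_to([.507,-.2355,.125],.12)
z=.125
while z>.0885:
    z-=.003; robot.line_to([.507,-.2355,z],.04)
    o=robot.observe(); f=o['wrist_force']; print(round(z,4),o['position'].round(4) if hasattr(o['position'],'round') else o['position'],np.round(f,1),round(o['t'],2))
    if f[2]>28: break
p,d=cam('side','s2'); cam('top','t2')
cv2.imwrite('pics/s2c.png',cv2.resize(p[234:384,300:500],(800,600)))
E
```

```text
0.122 [ 0.5071 -0.2355  0.1224] [-0.3  0.7 -2.1] 8.98
0.119 [ 0.5068 -0.2355  0.1188] [ 1.   0.1 -2.3] 9.23
0.116 [ 0.5068 -0.2355  0.1157] [-1.   0.4 -1.6] 9.48
0.113 [ 0.5073 -0.2357  0.1134] [-0.3 -0.1  0.3] 9.73
0.11 [ 0.5077 -0.2359  0.111 ] [-1.1 -1.2  3.9] 9.98
0.107 [ 0.508  -0.2361  0.1084] [-0.8 -1.4  6.7] 10.23
0.104 [ 0.5072 -0.2358  0.1042] [ 0.7 -1.3  3. ] 10.48
0.101 [ 0.5069 -0.2355  0.1005] [ 0.7 -1.5 -0.7] 10.73
0.098 [ 0.5067 -0.2353  0.0973] [ 1.  -0.5 -0.5] 10.98
0.095 [ 0.5072 -0.2353  0.0948] [ 0.9 -0.9  0.6] 11.23
0.092 [ 0.5073 -0.2352  0.0945] [-3.7  4.3 14.3] 11.48
0.089 [ 0.5073 -0.2352  0.0945] [-8.9  8.7 29.5] 11.73
```

View pics/s2c.png

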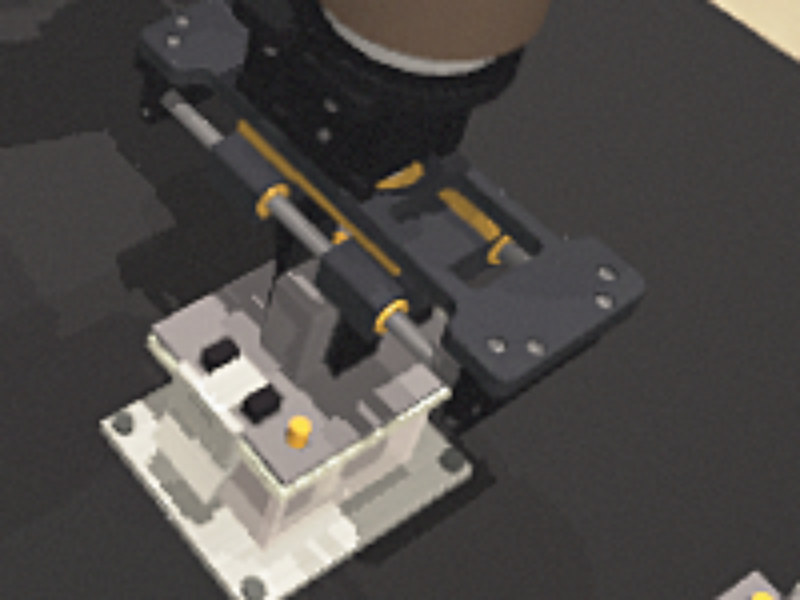

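The crop shows the plate flush on the rim, with its edge running (150,340)–(285,485)–(445,390). Force dropped as the clips snapped, and the cover then met a hard stop. I'll ease off, release, and verify.

```bash
python3 - <<'E'
from h import *
robot.line_to([.507,-.2355,.0945],.04); print(np.round(robot.observe()['wrist_force'],1))
robot.move_gripper(.6); robot.line_to([.507,-.2355,.2],.12)
robot.reach([.45,0.05,.3],[180,0,0])
p,d=cam('side','s3'); P,u,v=cloud('side',d)
near=np.hypot(P[:,0]-.507,P[:,1]+.235)<.1
for nm,z0,z1 in(('plate',.076,.096),('grip',.125,.15)):
    Q=P[near&(P[:,2]>z0)&(P[:,2]<z1)]; r=cv2.minAreaRect((Q[:,:2]*1000).astype(np.float32)); print(nm,len(Q),np.round(r[0],1),np.round(r[1],1),round(r[2],1),'z',np.median(Q[:,2]))
    top=Q[abs(Q[:,2]-np.percentile(Q[:,2],80))<.006]; print(np.linalg.lstsq(np.c_[top[:,:2]-[.507,-.235],np.ones(len(top))],top[:,2],rcond=None)[0])
cv2.imwrite('pics/s3c.png',cv2.resize(p[234:384,300:500],(800,600)))
print(robot.observe()['t'])
E
```

```text
[-2.   3.6  5.8]
plate 2517 [ 507.5 -235.5] [ 86.  125.8] 89.9 z 0.08630722433781068
[-0.00225663  0.00755776  0.08778693]
grip 393 [ 507.8 -235.1] [23.8 47.3] 89.6 z 0.1315369656999122
[0.01927717 0.03351661 0.13141453]
15.175
```

View pics/s3c.png

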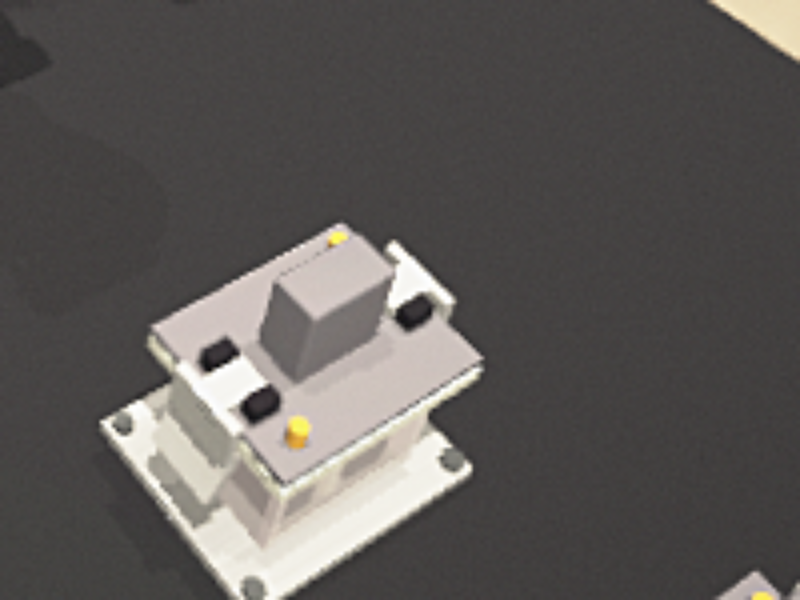

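The crop shows the plate flush and level on the rim. The depth fit puts its top at 0.086 m, and the overall length at plate height, 126 mm, matches its free state, so both clips have closed.

```bash
python3 -c "
from h import *
print(ticket.hand_in())"
```

```text
the job is handed in; nothing more can be done
None
```

The larger cover is snapped flush and level on the larger chamber and released, the smaller cover was not touched, and the job was handed in at about 15 s of the 40 s allowed.

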